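# Find and press home the proud bench dog with a straightedge

## Task

One of the four bench dogs in the planing board was left standing a few millimetres proud. Lay the straightedge gently along the row of dogs, let go of it and feel for rocking by pressing its end with the hanging hole and then its plain end lightly down to the board. Then push the proud dog down until the straightedge lies flat, prove it by pressing both ends again in the same order, and leave the straightedge lying flat along the row; never press hard enough to mark the board.

Things in the scene. Friction and masses are not known exactly. Their poses are not given: they have to be found in the camera images.
- board: Wooden planing board, 100 x 360 x 36 mm, fixed on the bench top. Origin: centre of its underside; own y along its length, x across it, z up; its top face is at z = 36 mm. Along the middle of the face (own x = 0) runs a row of four round wooden bench dogs, 21 mm in diameter, in steel-rimmed 25 mm holes. More than 30 N from the straightedge marks it.
- dog_place_1 (a point): Centre of the first dog's hole at the level of the board's face, 90 mm from the board's centre towards its +y end (fixed to the board: it does not tell the dog's height). Three dogs are 1 to 2 mm below the face; one, a different one each time, stands 4 to 5.5 mm proud.
- dog_place_2 (a point): The same for the second dog, 30 mm from the board's centre towards its +y end. A dog is held by spring friction: it stays where it is left and slides down under about 15 N straight on it. Pressed through the straightedge away from the dog it takes more, up to about 24 N.
- dog_place_3 (a point): The same for the third dog, 30 mm from the board's centre towards its -y end. A dog has no stop at the face: only the straightedge, landing on the board, stops it level.
- dog_place_4 (a point): The same for the fourth dog, 90 mm from the board's centre towards its -y end.
- straightedge: Aluminium straightedge, a flat bar 30 x 300 x 10 mm, 0.24 kg, loose, first lying on the bench between robot and board. Origin: centre of its underside; own y along it, towards the end with the hanging hole (10 mm, 16 mm from the end); x across it, z up. On the proud dog it tips until one end rests on the board; pressing the upper end down takes 1 to 6 N and lifts the other.
- hole_end (a point): Middle of the straightedge's lower edge at the end with the hanging hole (own y = +150 mm, underside).
- plain_end (a point): Middle of the straightedge's lower edge at the plain end (own y = -150 mm, underside).
- tape: Yellow and black tape measure, 42 x 78 x 70 mm, standing on the bench to the right of the board; origin: centre of its underside. Not to be disturbed.
- square: Try square, 110 x 168 x 19 mm, lying on the bench to the left; origin: centre of its underside. Not to be disturbed.
- pencil: Pencil, 155 mm long, lying behind the board; origin: centre of its underside. Not to be disturbed.

How it is judged:
On the way, in this order (a step that is already met when the one before it is completed fails the run):
1. the straightedge lies along the row of dogs, let go (x of straightedge in the frame of board between -0.01 and 0.01 m and y of straightedge in the frame of board between -0.028 and 0.028 m and angle between the y axis of straightedge and the y axis of board, either way round below 0.09 rad and z of straightedge in the frame of board between 0.033 and 0.048 m and contact force between the fingers and straightedge below 0.1 N and linear speed of straightedge below 0.01 m/s and contact force between straightedge and board above 0.2 N), for 0.2 s.
2. its hole end is pressed down to the board (within 2 mm, at least 2 N) while the plain end stands up more than 3 mm (x of straightedge in the frame of board between -0.01 and 0.01 m and y of straightedge in the frame of board between -0.028 and 0.028 m and angle between the y axis of straightedge and the y axis of board, either way round below 0.09 rad and z of straightedge in the frame of board above 0.033 m and contact force between the fingers and straightedge above 2 N and y of the grasp point in the frame of straightedge above 0.105 m and z of hole_end in the frame of board below 0.038 m and z of plain_end in the frame of board above 0.039 m), for 0.1 s.
3. its plain end is pressed down to the board while the hole end stands up more than 3 mm (x of straightedge in the frame of board between -0.01 and 0.01 m and y of straightedge in the frame of board between -0.028 and 0.028 m and angle between the y axis of straightedge and the y axis of board, either way round below 0.09 rad and z of straightedge in the frame of board above 0.033 m and contact force between the fingers and straightedge above 2 N and y of the grasp point in the frame of straightedge below -0.105 m and z of plain_end in the frame of board below 0.038 m and z of hole_end in the frame of board above 0.039 m), for 0.1 s.
4. the dog is down: the hole end is pressed and the straightedge does not rock (both ends within about 2 mm of the board) (x of straightedge in the frame of board between -0.01 and 0.01 m and y of straightedge in the frame of board between -0.028 and 0.028 m and angle between the y axis of straightedge and the y axis of board, either way round below 0.09 rad and z of straightedge in the frame of board above 0.033 m and contact force between the fingers and straightedge above 2 N and y of the grasp point in the frame of straightedge above 0.105 m and z of hole_end in the frame of board below 0.038 m and z of plain_end in the frame of board below 0.0382 m), for 0.1 s.
5. the plain end is pressed and the straightedge does not rock (x of straightedge in the frame of board between -0.01 and 0.01 m and y of straightedge in the frame of board between -0.028 and 0.028 m and angle between the y axis of straightedge and the y axis of board, either way round below 0.09 rad and z of straightedge in the frame of board above 0.033 m and contact force between the fingers and straightedge above 2 N and y of the grasp point in the frame of straightedge below -0.105 m and z of plain_end in the frame of board below 0.038 m and z of hole_end in the frame of board below 0.0382 m), for 0.1 s.
At the end, for the whole second after the job is handed in: The straightedge lies released and at rest on the board along the row of dogs (its middle within 10 mm of the row's line and 28 mm of the board's middle, within 5 degrees), both its ends within 2.2 mm of the board's face (x of straightedge in the frame of board between -0.01 and 0.01 m and y of straightedge in the frame of board between -0.028 and 0.028 m and angle between the y axis of straightedge and the y axis of board, either way round below 0.09 rad and z of straightedge in the frame of board above 0.033 m and contact force between the fingers and straightedge below 0.1 N and linear speed of straightedge below 0.01 m/s and z of each of hole_end, plain_end in the frame of board below 0.0382 m); the robot touches nothing.
It fails at once if the straightedge is pressed on the board with more than 30 N (contact force between straightedge and board above 30 N).
It fails at once if the tape measure, the try square or the pencil is moved by more than 20 mm (distance of any of tape, square, pencil from where it was at the start of the episode above 0.02 m).
It also fails if it takes over 67 s, if anything falls off the work surface, if the arm or the gripper's body presses on something with over 40 N, if the wrist force passes 120 N, or if a joint passes its speed limit or range.

## Robot

A 7-joint arm with a two-finger parallel gripper is mounted at the origin on a cart in front of the work surface, level with it; the furniture and walls round the work are solid. World frame = base frame: x ahead of the robot, y to its left, z up, the work surface at z = 0. Lengths are in m, angles in rad, forces in N, time in s.
With the tool pointing down it reaches from about 0.425 to 0.95 m from the base axis. Payload 4.7 kg.
Tool frame: the origin (TCP) lies at the very end of the fingers, on their centre line; the grasp point (between the pads) lies 19 mm behind it; z points along the fingers, y is the line along which they close (so a half turn about z gives the same grasp; the last joint's range is limited). The gripper opens to 87 mm and grips with 3 to 60 N. Pads are 19 mm wide; open, the fingers measure 117 mm over their backs; the gripper's body (75 mm by 190 mm) begins 51 mm behind the grasp point.
Start: joints at [-1.159, 0.469, -0.049, 1.532, 0.024, 1.141, -0.082], TCP at [0.288, 0.611, 0.223] pointing down, gripper open.
Joint ranges: [-2.59, 2.59], [-0.33, 1.99], [-1.39, 1.29], [0.1, 2.45], [-1.04, 4.18], [0.21, 1.99], [-2.66, 2.66]. Speed limits (rad/s): [2.57, 2.57, 3.14, 3.14, 3.14, 3.14, 3.14].

## Interface

Orientations are given as a 3x3 rotation matrix whose columns are the frame's x, y, z axes.
In Python, from bench import env gives the robot as it stands. The module is installed in compiled form; this text tells all that it offers.
- The arm moves only by the tool send_rows, never from a script. Its argument "plan" is a list of rows, each an object with "jaw": the closure, from -1 (fully open) to 1 (shut); "slide": the shift along the tool's x, y, z in mm, a list of three; "spin": the turn about the tool's z in degrees. In form: [{"jaw": jaw, "slide": [dx, dy, dz], "spin": spin}, ...]. A call has exactly 10 rows; each row shifts and turns the commanded pose from where the row before left it, along the tool's axes as they then stand; what a row does not reach is not made up. A row lasts 1/12 s, in which the tool goes at most 41.7 mm and 7.16 degrees, less where a joint would pass 70% of its speed; a pose out of reach is approached as far as the arm can. A call is refused whole if a number of a shift passes 41.7 or a number of a turn 7.16, either way. A call with a gripper value outside its range is refused whole. The fingers move at their own pace and stop on an object; "squeeze" is the grip in N (left out, the last holds). Time passes only in rows, so rows that do not move let the fingers close, or fill a call up. It gives the time, the measured TCP pose, the force, the opening and the grip force at its end, in the units of the state.
- env.get_state(): the state, without advancing time (a new reading comes with each control period).
- env.camera(name): name is "side" or "top" or "wrist"; returns a dict with "frame" (400x640x3 uint8, red, green, blue), "z_map" (400x640 float32, m along the optical axis (not along the pixel's ray), 0 where there is no reading), "intrinsics" (3x3 intrinsics, pixels), "rvec" (rotation vector, rad) and "tvec" (3), from world to camera coordinates, as OpenCV has them. Camera axes: x right, y down, z forward; pixel columns grow to the right and rows downward; lengths in m; the calibration is good to about 2 mm. A picture is of the moment at which its call begins.
- env.finish_job(): hands the job in; it is judged then, once.
The state is a dict: "clock": time; "q": joint angles; "joint_velocities": joint speeds; "tau": joint torques, N m; "ee_pos": TCP position; "ee_rot": TCP orientation; "force": force on the tool from outside, world axes, zero at the start; "moment": the same for the moment, N m; "width": finger opening in m; "grasp_force": force on a finger pad.
Only numpy, scipy, OpenCV 4.12 (cv2) and the standard library are available. Lean on these libraries where they do the work, as an engineer would, in place of code of your own. Each camera call takes 0.05 s, during which the arm holds its last target. There are 200 camera calls.

## Working session

There is one attempt and no reset: what is moved stays moved. The work goes in short steps, Python scripts to look and compute and a tool call to move; the robot and the scene stay as the last step left them, time stands still between calls to the robot, and variables do not carry over. Pictures are saved under pics/ and viewed, at most 10 in all, crops included, and the job is handed in when it is done.

Besides the shell and the picture viewer there is one more tool, called after "Request:" as name(argument=value, ...), one argument or row to a line, values as JSON. send_rows: Moves the arm, as the interface text tells. Its arguments: {"type":"object","properties":{"plan":{"type":"array","items":{"type":"object","properties":{"jaw":{"type":"number"},"slide":{"type":"array","items":{"type":"number"}},"spin":{"type":"number"}}}},"squeeze":{"type":"number"}},"required":["plan"]}

```bash
mkdir -p pics
cat > h.py <<'E'
import numpy as np,cv2
from bench import env
def cam(n):
    c=env.camera(n);R,_=cv2.Rodrigues(np.array(c["rvec"],float));c["R"]=R;c["t"]=np.array(c["tvec"],float).ravel();c["K"]=np.array(c["intrinsics"]);return c
def cloud(c):
    z=c["z_map"];h,w=z.shape;u,v=np.meshgrid(np.arange(w),np.arange(h))
    p=np.stack([u,v,np.ones_like(u)],-1)@np.linalg.inv(c["K"]).T*z[...,None]
    P=(p-c["t"])@c["R"];P[z==0]=np.nan;return P
def save(c,n):cv2.imwrite("pics/"+n,cv2.cvtColor(c["frame"],cv2.COLOR_RGB2BGR))
E
python3 - <<'E'
from h import *
a=cam("top");b=cam("side")
cv2.imwrite("pics/a.png",cv2.resize(cv2.cvtColor(np.vstack([a["frame"],b["frame"]]),cv2.COLOR_RGB2BGR),(480,600)) )
save(a,"top.png")
for c in(a,b):print(-c["R"].T@c["t"],c["R"][2])
s=env.get_state();print({k:np.round(v,3) for k,v in s.items()})
E
```

```text
[0.37531011 0.01003298 1.35778215] [ 0.16476208 -0.00302993 -0.98632869]
[ 0.40049806 -1.08004741  0.89026898] [ 0.13141075  0.78083075 -0.61076555]
{'clock': np.float64(0.1), 'q': array([-1.159,  0.469, -0.049,  1.534,  0.024,  1.141, -0.082]), 'joint_velocities': array([ 0.002, -0.002, -0.001, -0.003,  0.001, -0.002,  0.002]), 'tau': array([ 1.0000e-03, -5.0917e+01, -8.1000e-02, -2.3683e+01, -6.1000e-02,
        3.4000e-02,  0.0000e+00]), 'ee_pos': array([0.288, 0.61 , 0.222]), 'ee_rot': array([[-0.904,  0.427, -0.001],
       [ 0.427,  0.904, -0.002],
       [-0.   , -0.002, -1.   ]]), 'force': array([ 0.463, -0.128,  0.586]), 'moment': array([ 0.005, -0.014, -0.024]), 'grasp_force': np.float64(0.0), 'width': np.float64(0.087)}
```

View pics/top.png

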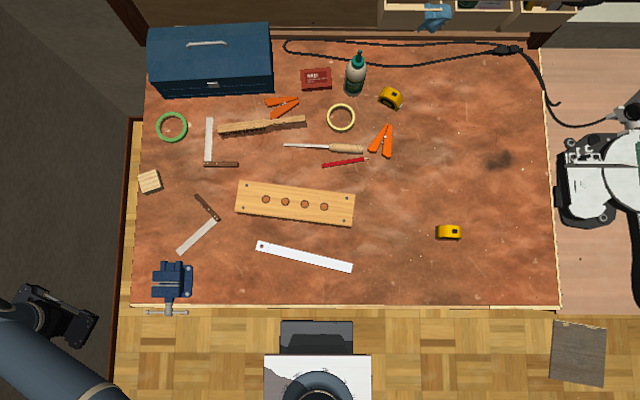

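View pics/a.png

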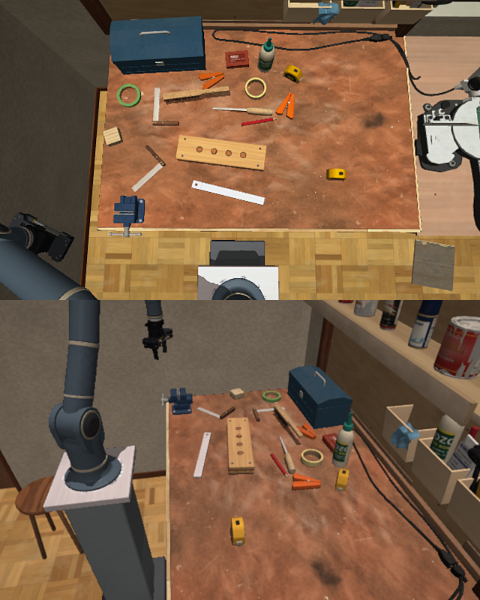

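The top view shows the white straightedge from about (256,246) to (352,268), with its hole near (261,246). The board spans (236,180)–(354,222), with dogs near (266,199), (285,202), (305,204) and (324,207). The square is at the left of the board, the pencil behind it and the tape at (448,232).

```bash
cat >> h.py <<'E'
def ray(c,uv,z):
    uv=np.atleast_2d(uv).astype(float);d=np.c_[uv,np.ones(len(uv))]@np.linalg.inv(c["K"]).T@c["R"];o=-c["R"].T@c["t"]
    return o+d*((z-o[2])/d[:,2])[:,None]
def box(m,c,z):
    ct=max(cv2.findContours(m.astype(np.uint8),0,1)[0],key=cv2.contourArea).reshape(-1,2)
    P=ray(c,ct,z)[:,:2];(x,y),wh,a=cv2.minAreaRect((P*1000).astype(np.float32));B=cv2.boxPoints(((x,y),wh,a))
    e=[B[1]-B[0],B[2]-B[1]];l=max(e,key=np.linalg.norm);l=l/np.linalg.norm(l);l=l*np.sign(l[1])
    return np.array([x,y]),sorted(wh),l,np.degrees(np.arctan2(-l[0],l[1]))
def edge(c,z=.010):
    f=c["frame"].astype(int);P=cloud(c);m=(f.min(2)>150)&(f.max(2)-f.min(2)<40)&(P[...,0]>.4)&(P[...,0]<.85)&(abs(P[...,1])<.25)
    return box(m,c,z)
E
python3 - <<'E'
from h import *
for n in("top","side"):
    c=cam(n);print(n,"edge",edge(c))
    P=cloud(c);m=(P[...,2]>.025)&(P[...,2]<.048)&(P[...,0]>.45)&(P[...,0]<.85)&(P[...,1]>-.2)&(P[...,1]<.3)
    hsv=cv2.cvtColor(c["frame"],cv2.COLOR_RGB2HSV)
    k=cv2.morphologyEx(m.astype(np.uint8),cv2.MORPH_OPEN,np.ones((3,3)))
    b=box(k,c,.036);print("board",b)
    l=b[2]/1000*1
    X=(P[...,:2]*1000-b[0]);s=X@b[2];n_=X@np.array([b[2][1],-b[2][0]])
    print("z face",np.nanmedian(P[...,2][(abs(s)<160)&(abs(n_)<40)&m]))
    for d in(90,30,-30,-90):
        r=np.hypot(s-d,n_);q=P[...,2][(r<6)]*1000;q2=P[...,2][(r<30)&(r>16)]*1000
        print(d,len(q),np.nanmedian(q).round(2),np.nanmedian(q2).round(2))
E
```

```text
top edge (array([442.31228638,  44.86383057]), [31.139780044555664, 301.0533752441406], array([0.23054244, 0.97306234], dtype=float32), np.float32(-13.329008))
board (array([602.78509521,  74.74227905]), [101.28462219238281, 359.6948547363281], array([0.12215759, 0.99251074], dtype=float32), np.float32(-7.016639))
z face 0.03505389943900526
90 11 32.91 34.97
30 12 40.22 34.63
-30 10 32.55 34.92
-90 13 32.66 35.15
side edge (array([440.28182983,  40.89281464]), [29.052526473999023, 296.58807373046875], array([0.2304639, 0.9730809], dtype=float32), np.float32(-13.324386))
board (array([602.51025391,  66.52649689]), [100.15919494628906, 374.0513916015625], array([0.12241319, 0.99247926], dtype=float32), np.float32(-7.031394))
z face 0.037039826200207154
90 5 36.35 36.83
30 7 40.73 37.36
-30 7 34.38 37.04
-90 8 35.81 36.94
```

Request:
send_rows(
  plan=[
    {"jaw":-1,"slide":[-25.4,-29.8,0],"spin":0},
    {"jaw":-1,"slide":[-25.4,-29.8,0],"spin":0},
    {"jaw":-1,"slide":[-25.4,-29.8,0],"spin":0},
    {"jaw":-1,"slide":[-25.4,-29.8,0],"spin":0},
    {"jaw":-1,"slide":[-25.4,-29.8,0],"spin":0},
    {"jaw":-1,"slide":[-25.4,-29.8,0],"spin":0},
    {"jaw":-1,"slide":[-25.4,-29.8,0],"spin":0},
    {"jaw":-1,"slide":[-25.4,-29.8,0],"spin":0},
    {"jaw":-1,"slide":[-25.4,-29.8,0],"spin":0},
    {"jaw":-1,"slide":[-25.4,-29.8,0],"spin":0},
  ],
  squeeze=15,
)

```text
clock: 1.03
ee_pos: [0.3906, 0.2307, 0.2226]
ee_rot: [[-0.904, 0.426, 0.0], [0.426, 0.904, 0.0], [0.0, 0.0, -1.0]]
force: [0.9, 0.5, -0.5]
width: 0.087
grasp_force: 0.0
```

Request:
send_rows(
  plan=[
    {"jaw":-1,"slide":[-25.4,-29.8,0],"spin":0},
    {"jaw":-1,"slide":[-25.4,-29.8,0],"spin":0},
    {"jaw":-1,"slide":[-25.4,-29.8,0],"spin":0},
    {"jaw":-1,"slide":[-25.4,-29.8,0],"spin":0},
    {"jaw":-1,"slide":[-25.4,-29.8,0],"spin":0},
    {"jaw":-1,"slide":[0,0,10],"spin":7},
    {"jaw":-1,"slide":[0,0,10],"spin":7},
    {"jaw":-1,"slide":[0,0,10],"spin":7},
    {"jaw":-1,"slide":[0,0,10],"spin":7},
    {"jaw":-1,"slide":[0,0,10],"spin":7},
  ],
)

```text
clock: 1.87
ee_pos: [0.4417, 0.0435, 0.1721]
ee_rot: [[-0.491, 0.871, 0.0], [0.871, 0.491, 0.0], [0.0, 0.0, -1.0]]
force: [0.8, 0.7, 0.1]
width: 0.0868
grasp_force: 0.0
```

Request:
send_rows(
  plan=[
    {"jaw":-1,"slide":[0,0,10],"spin":7.1},
    {"jaw":-1,"slide":[0,0,10],"spin":7.1},
    {"jaw":-1,"slide":[0,0,0],"spin":7.1},
    {"jaw":-1,"slide":[0,0,0],"spin":7.1},
    {"jaw":-1,"slide":[0,0,0],"spin":7.1},
    {"jaw":-1,"slide":[0,0,0],"spin":7.1},
    {"jaw":-1,"slide":[0,0,0],"spin":0.4},
    {"jaw":-1,"slide":[0,0,0],"spin":0},
    {"jaw":-1,"slide":[0,0,0],"spin":0},
    {"jaw":-1,"slide":[0,0,0],"spin":0},
  ],
)

```text
clock: 2.7
ee_pos: [0.4418, 0.0437, 0.1526]
ee_rot: [[0.227, 0.974, 0.0], [0.974, -0.227, 0.0], [0.0, 0.0, -1.0]]
force: [0.8, 0.3, -0.1]
width: 0.0872
grasp_force: 0.0
```

Run:
```python
from h import *
c=cam("wrist");save(c,"w.png");print(-c["R"].T@c["t"],c["R"][2]);s=env.get_state();print(s["ee_pos"],s["ee_rot"].round(3),s["force"],s["clock"])
print(edge(c))
```

```text
[0.46029437 0.1227802  0.31558144] [-0.06784469 -0.29066776 -0.95441571]
[0.44181541 0.04367079 0.15255746] [[ 0.228  0.974  0.   ]
 [ 0.974 -0.228  0.   ]
 [ 0.    -0.    -1.   ]] [ 0.2638759  -0.26291348  0.21587618] 2.75
(array([460.01483154, 121.93241882]), [31.187389373779297, 136.63739013671875], array([0.22973806, 0.9732525 ], dtype=float32), np.float32(-13.28165))
```

View pics/w.png

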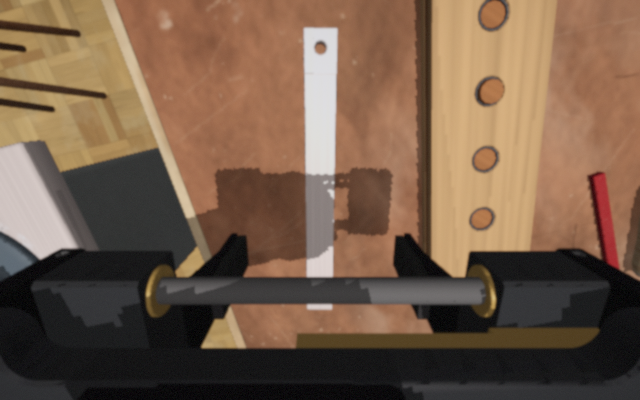

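The wrist view shows the bar from (305,28) to (335,308), hole at (320,47), centred between the fingers. So I'm descending to grip it.

Request:
send_rows(
  plan=[
    {"jaw":-1,"slide":[-1,0,30],"spin":0},
    {"jaw":-1,"slide":[0,0,30],"spin":0},
    {"jaw":-1,"slide":[0,0,30],"spin":0},
    {"jaw":-1,"slide":[0,0,30],"spin":0},
    {"jaw":-1,"slide":[0,0,15],"spin":0},
    {"jaw":-1,"slide":[0,0,8],"spin":0},
    {"jaw":-1,"slide":[0,0,5],"spin":0},
    {"jaw":-1,"slide":[0,0,0],"spin":0},
    {"jaw":1,"slide":[0,0,0],"spin":0},
    {"jaw":1,"slide":[0,0,0],"spin":0},
  ],
)

```text
clock: 3.58
ee_pos: [0.4426, 0.0429, 0.0055]
ee_rot: [[0.229, 0.973, 0.002], [0.973, -0.229, 0.001], [0.001, 0.002, -1.0]]
force: [0.6, 0.6, 0.6]
width: 0.08
grasp_force: 0.0
```

Request:
send_rows(
  plan=[
    {"jaw":1,"slide":[0,0,0],"spin":0},
    {"jaw":1,"slide":[0,0,0],"spin":0},
    {"jaw":1,"slide":[0,0,0],"spin":0},
    {"jaw":1,"slide":[0,0,0],"spin":0},
    {"jaw":1,"slide":[0,0,0],"spin":0},
    {"jaw":1,"slide":[0,0,0],"spin":0},
    {"jaw":1,"slide":[0,0,0],"spin":0},
    {"jaw":1,"slide":[0,0,0],"spin":0},
    {"jaw":1,"slide":[0,0,0],"spin":0},
    {"jaw":1,"slide":[0,0,0],"spin":0},
  ],
  squeeze=25,
)

```text
clock: 4.42
ee_pos: [0.4414, 0.0428, 0.0045]
ee_rot: [[0.229, 0.973, -0.0], [0.973, -0.229, 0.0], [0.0, -0.001, -1.0]]
force: [-0.0, 0.1, 1.9]
width: 0.0295
grasp_force: 25.0
```

Request:
send_rows(
  plan=[
    {"jaw":1,"slide":[0,0,-10],"spin":0},
    {"jaw":1,"slide":[0,0,-20],"spin":0},
    {"jaw":1,"slide":[0,0,-25],"spin":0},
    {"jaw":1,"slide":[0,0,-25],"spin":0},
    {"jaw":1,"slide":[6,13,0],"spin":0},
    {"jaw":1,"slide":[9,20,0],"spin":0},
    {"jaw":1,"slide":[9,20,0],"spin":0},
    {"jaw":1,"slide":[9,20,0],"spin":0},
    {"jaw":1,"slide":[9,20,0],"spin":0},
    {"jaw":1,"slide":[9,20,0],"spin":0},
  ],
)

```text
clock: 5.25
ee_pos: [0.5639, 0.0666, 0.0849]
ee_rot: [[0.229, 0.973, -0.0], [0.973, -0.229, -0.0], [-0.0, -0.0, -1.0]]
force: [-0.5, -0.6, -3.3]
width: 0.0293
grasp_force: 25.0
```

Request:
send_rows(
  plan=[
    {"jaw":1,"slide":[9,20,0],"spin":0},
    {"jaw":1,"slide":[7.2,16.5,0],"spin":0},
    {"jaw":1,"slide":[0,0,0],"spin":-3},
    {"jaw":1,"slide":[0,0,0],"spin":-3.3},
    {"jaw":1,"slide":[0,0,0],"spin":0},
    {"jaw":1,"slide":[0,0,0],"spin":0},
    {"jaw":1,"slide":[0,0,0],"spin":0},
    {"jaw":1,"slide":[0,0,0],"spin":0},
    {"jaw":1,"slide":[0,0,0],"spin":0},
    {"jaw":1,"slide":[0,0,0],"spin":0},
  ],
)

```text
clock: 6.08
ee_pos: [0.6024, 0.0739, 0.0846]
ee_rot: [[0.121, 0.993, -0.0], [0.993, -0.121, 0.0], [0.0, -0.0, -1.0]]
force: [-0.4, 0.2, -2.2]
width: 0.0295
grasp_force: 25.0
```

Run:
```python
from h import *
c=cam("wrist");save(c,"w2.png");s=env.get_state();print(s["ee_pos"],s["ee_rot"].round(3),s["force"],s["clock"])
P=cloud(c);f=c["frame"].astype(int)
m=(P[...,2]>.07)&(f.min(2)>130)&(f.max(2)-f.min(2)<40)&(P[...,1]>.1);print(m.sum(),edge(c,.09), np.nanmedian(P[...,2][m]))
m=(P[...,2]>.025)&(P[...,2]<.048)&(P[...,0]>.5)&(P[...,0]<.72)&(f[...,0]>f[...,2]+30)
Q=P[m];print(Q.min(0),Q.max(0))
# board edges: x range in slices along board axis
l=np.array([.1222,.9925]);n=np.array([.9925,-.1222])
s_=Q[:,:2]@l;t=Q[:,:2]@n
for a in np.arange(.1,.34,.03):
    k=abs(s_-a)<.008
    if k.sum()>30:print(round(a,2),np.percentile(t[k],[.5,99.5]).round(4))
print("tcp s,t",s["ee_pos"][:2]@l,s["ee_pos"][:2]@n,"smax",s_.max())
```

```text
[0.60245583 0.07389612 0.08459544] [[ 0.121  0.993  0.   ]
 [ 0.993 -0.121  0.   ]
 [ 0.     0.    -1.   ]] [ 0.59217789 -0.71416703 -2.97749348] 6.1333
12470 (array([611.64117432, 148.99763489]), [30.50752067565918, 102.49024963378906], array([0.12423534, 0.99225277], dtype=float32), np.float32(-7.1365995)) 0.0909757084810755
[ 0.55040108 -0.03332196  0.03375961] [0.67044146 0.22146371 0.03960792]
0.13 [0.5399 0.6395]
0.16 [0.5402 0.6396]
0.19 [0.5401 0.6395]
0.22 [0.5402 0.6397]
0.25 [0.5403 0.6396]
0.28 [0.5403 0.6397]
tcp s,t 0.1469620016642982 0.5889073089506578 smax 0.28996254895678353
```

View pics/w2.png

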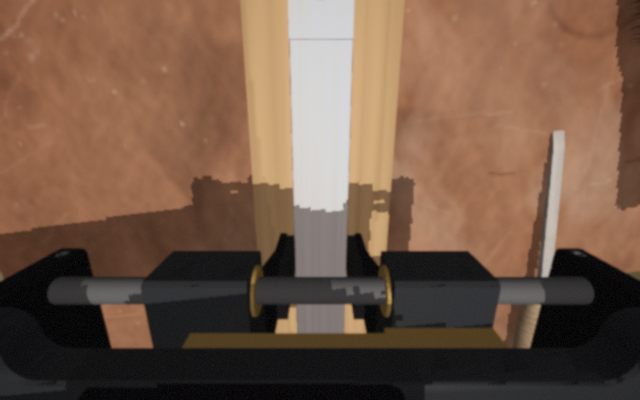

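The bar (290–350 px wide, centred on the board) lies along the row with its hole end up-image, 1 mm from the row's line. I'm lowering it.

Request:
send_rows(
  plan=[
    {"jaw":1,"slide":[0,1,10],"spin":0},
    {"jaw":1,"slide":[0,0,10],"spin":0},
    {"jaw":1,"slide":[0,0,8],"spin":0},
    {"jaw":1,"slide":[0,0,5],"spin":0},
    {"jaw":1,"slide":[0,0,3],"spin":0},
    {"jaw":1,"slide":[0,0,1.5],"spin":0},
    {"jaw":1,"slide":[0,0,1],"spin":0},
    {"jaw":1,"slide":[0,0,0],"spin":0},
    {"jaw":1,"slide":[0,0,0],"spin":0},
    {"jaw":1,"slide":[0,0,0],"spin":0},
  ],
)

```text
clock: 6.97
ee_pos: [0.6038, 0.0738, 0.0464]
ee_rot: [[0.121, 0.993, 0.001], [0.993, -0.121, 0.0], [0.0, 0.001, -1.0]]
force: [0.1, 0.1, -2.4]
width: 0.0294
grasp_force: 25.0
```

Request:
send_rows(
  plan=[
    {"jaw":1,"slide":[0,0,0.5],"spin":0},
    {"jaw":1,"slide":[0,0,0],"spin":0},
    {"jaw":0.8,"slide":[0,0,0],"spin":0},
    {"jaw":0.3,"slide":[0,0,0],"spin":0},
    {"jaw":0,"slide":[0,0,0],"spin":0},
    {"jaw":-0.3,"slide":[0,0,0],"spin":0},
    {"jaw":-0.3,"slide":[0,0,0],"spin":0},
    {"jaw":-0.3,"slide":[0,0,0],"spin":0},
    {"jaw":-0.3,"slide":[0,0,0],"spin":0},
    {"jaw":-0.3,"slide":[0,0,0],"spin":0},
  ],
)

```text
clock: 7.8
ee_pos: [0.6036, 0.0737, 0.0456]
ee_rot: [[0.121, 0.993, 0.0], [0.993, -0.121, 0.0], [0.0, 0.0, -1.0]]
force: [-0.2, -0.2, -0.3]
width: 0.055
grasp_force: 0.0
```

Request:
send_rows(
  plan=[
    {"jaw":-0.3,"slide":[0,0,-2],"spin":0},
    {"jaw":-0.3,"slide":[0,0,-6],"spin":0},
    {"jaw":-0.3,"slide":[0,0,-12],"spin":0},
    {"jaw":1,"slide":[0,0,-20],"spin":0},
    {"jaw":1,"slide":[0,0,-20],"spin":0},
    {"jaw":1,"slide":[20,0,0],"spin":0},
    {"jaw":1,"slide":[30,0,0],"spin":0},
    {"jaw":1,"slide":[30,0,0],"spin":0},
    {"jaw":1,"slide":[25,0,0],"spin":0},
    {"jaw":1,"slide":[15,0,0],"spin":0},
  ],
)

```text
clock: 8.63
ee_pos: [0.6183, 0.1971, 0.1068]
ee_rot: [[0.117, 0.993, 0.001], [0.993, -0.117, 0.002], [0.003, 0.001, -1.0]]
force: [-0.3, 0.5, 0.2]
width: 0.0182
grasp_force: 0.0
```

Run:
```python
from h import *
c=cam("side");cv2.imwrite("pics/s2.png",cv2.resize(cv2.cvtColor(c["frame"][100:300,200:420],cv2.COLOR_RGB2BGR),None,fx=2.5,fy=2.5))
w=cam("wrist");save(w,"w3.png");s=env.get_state();print(s["ee_pos"],s["ee_rot"].round(3),s["force"],s["width"],s["clock"])
t=cam("top")
l=np.array([.1222,.9925]);n=np.array([.9925,-.1222]);B=np.array([.6026,.074])
for N,q in(("side",c),("wrist",w),("top",t)):
    P=cloud(q);f=q["frame"].astype(int)
    m=(f.min(2)>120)&(f.max(2)-f.min(2)<45)&(P[...,2]>.042)&(P[...,2]<.065)
    X=P[m];d=X[:,:2]-B;a=d@l;b=d@n;k=(abs(b)<.03)&(abs(a)<.19);a,b,z=a[k],b[k],X[k,2]
    if k.sum()<30:continue
    p=np.polyfit(a,b,1);r=np.polyfit(a,z,1);print(N,k.sum(),"s",a.min(),a.max(),"lat mid/slope",p[1],p[0],"z@±150",np.polyval(r,[.15,-.15]))
```

```text
[0.61800005 0.19680371 0.10614897] [[ 0.116  0.993  0.001]
 [ 0.993 -0.116  0.002]
 [ 0.002  0.001 -1.   ]] [ 0.4332556  -0.15711527  0.20370257] 0.00969000199668927 8.7333
side 389 s -0.15384761134225478 0.10993354455875588 lat mid/slope 0.0006904729981370918 0.002070200208212359 z@±150 [0.05409553 0.04710606]
wrist 2948 s 0.01668122580082457 0.1485809393973665 lat mid/slope 0.0008520179961774851 -0.00203045696210841 z@±150 [0.05422707 0.04741685]
top 759 s -0.14717208648469024 0.10742406440224392 lat mid/slope 0.001388122265059232 0.0012017197471045457 z@±150 [0.05213914 0.04558103]
```

View pics/s2.png

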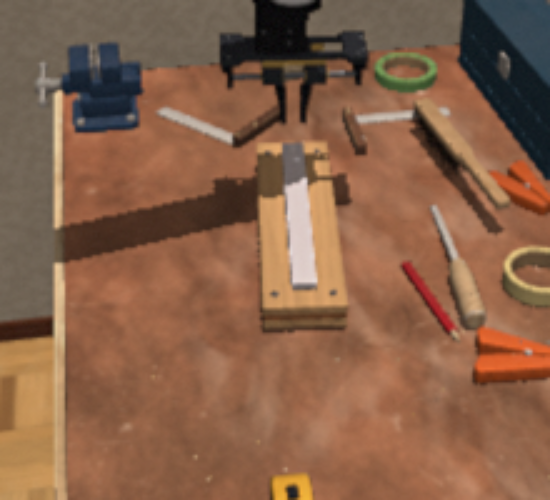

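The side view shows the bar centred along the row, its far (hole) end raised about 7 mm by the depth fit, released. Now pressing the hole end.

Request:
send_rows(
  plan=[
    {"jaw":1,"slide":[0,0,15],"spin":0},
    {"jaw":1,"slide":[0,0,20],"spin":0},
    {"jaw":1,"slide":[0,0,12],"spin":0},
    {"jaw":1,"slide":[0,0,3],"spin":0},
    {"jaw":1,"slide":[0,0,1.5],"spin":0},
    {"jaw":1,"slide":[0,0,1.5],"spin":0},
    {"jaw":1,"slide":[0,0,1.5],"spin":0},
    {"jaw":1,"slide":[0,0,1.5],"spin":0},
    {"jaw":1,"slide":[0,0,1],"spin":0},
    {"jaw":1,"slide":[0,0,0],"spin":0},
  ],
)

```text
clock: 9.62
ee_pos: [0.6183, 0.1929, 0.0489]
ee_rot: [[0.121, 0.993, 0.001], [0.993, -0.121, 0.0], [0.0, 0.001, -1.0]]
force: [-0.3, -0.4, 0.8]
width: 0.0005
grasp_force: 0.6
```

Request:
send_rows(
  plan=[
    {"jaw":1,"slide":[0,0,0.5],"spin":0},
    {"jaw":1,"slide":[0,0,0.5],"spin":0},
    {"jaw":1,"slide":[0,0,0.5],"spin":0},
    {"jaw":1,"slide":[0,0,0.3],"spin":0},
    {"jaw":1,"slide":[0,0,0],"spin":0},
    {"jaw":1,"slide":[0,0,0],"spin":0},
    {"jaw":1,"slide":[0,0,0],"spin":0},
    {"jaw":1,"slide":[0,0,0],"spin":0},
    {"jaw":1,"slide":[0,0,0],"spin":0},
    {"jaw":1,"slide":[0,0,0],"spin":0},
  ],
)

```text
clock: 10.45
ee_pos: [0.6184, 0.193, 0.0477]
ee_rot: [[0.121, 0.993, 0.001], [0.993, -0.121, 0.001], [0.001, 0.0, -1.0]]
force: [-0.8, -0.4, 5.5]
width: 0.0006
grasp_force: 3.0
```

```bash
cat >> h.py <<'E'
def rep():
    l=np.array([.1222,.9925]);n=np.array([.9925,-.1222]);B=np.array([.6026,.074])
    for N in("side","wrist"):
        q=cam(N);P=cloud(q);f=q["frame"].astype(int)
        m=(f.min(2)>120)&(f.max(2)-f.min(2)<45)&(P[...,2]>.040)&(P[...,2]<.062)
        X=P[m];d=X[:,:2]-B;a=d@l;b=d@n;k=(abs(b)<.03)&(abs(a)<.17);a,b,z=a[k],b[k],X[k,2]
        if k.sum()<30:continue
        p=np.polyfit(a,b,1);r=np.polyfit(a,z,1);print(N,k.sum(),"s",a.min().round(3),a.max().round(3),"lat",p[::-1].round(4),"z@±150",np.polyval(r,[.15,-.15]).round(4))
    s=env.get_state();print("tcp s,t",(s["ee_pos"][:2]-B)@l,(s["ee_pos"][:2]-B)@n,s["ee_pos"][2],s["force"].round(1),s["clock"])
E
python3 -c "
from h import *
rep()"
```

```text
side 352 s -0.153 0.059 lat [ 0.0008 -0.0046] z@±150 [0.0465 0.0578]
wrist 1502 s 0.061 0.149 lat [ 0.0019 -0.0159] z@±150 [0.0469 0.0578]
tcp s,t 0.12005415026857931 0.001128895586989655 0.047687516321476546 [-1.2 -0.4  5.6] 10.55
```

Request:
send_rows(
  plan=[
    {"jaw":1,"slide":[0,0,-1.5],"spin":0},
    {"jaw":1,"slide":[0,0,-1.5],"spin":0},
    {"jaw":1,"slide":[0,0,-1.5],"spin":0},
    {"jaw":1,"slide":[0,0,-1.5],"spin":0},
    {"jaw":1,"slide":[0,0,-2],"spin":0},
    {"jaw":1,"slide":[0,0,-3],"spin":0},
    {"jaw":1,"slide":[0,0,-15],"spin":0},
    {"jaw":1,"slide":[-25,0,-5],"spin":0},
    {"jaw":1,"slide":[-35,0,0],"spin":0},
    {"jaw":1,"slide":[-35,0,0],"spin":0},
  ],
)

```text
clock: 11.38
ee_pos: [0.6067, 0.0991, 0.0783]
ee_rot: [[0.118, 0.993, 0.001], [0.993, -0.118, 0.001], [0.001, 0.001, -1.0]]
force: [0.9, 0.0, -0.9]
width: 0.0004
grasp_force: 0.0
```

Request:
send_rows(
  plan=[
    {"jaw":1,"slide":[-35,0,0],"spin":0},
    {"jaw":1,"slide":[-35,0,0],"spin":0},
    {"jaw":1,"slide":[-35,0,0],"spin":0},
    {"jaw":1,"slide":[-30,0,0],"spin":0},
    {"jaw":1,"slide":[-12,0,0],"spin":0},
    {"jaw":1,"slide":[0,0,10],"spin":0},
    {"jaw":1,"slide":[0,0,10],"spin":0},
    {"jaw":1,"slide":[0,0,3],"spin":0},
    {"jaw":1,"slide":[0,0,0],"spin":0},
    {"jaw":1,"slide":[0,0,0],"spin":0},
  ],
)

```text
clock: 12.22
ee_pos: [0.5887, -0.045, 0.0539]
ee_rot: [[0.118, 0.993, -0.001], [0.993, -0.118, 0.001], [0.001, -0.001, -1.0]]
force: [1.0, 0.2, 0.3]
width: 0.0001
grasp_force: 0.0
```

```bash
python3 -c "
from h import *
rep()"
```

```text
wrist 11252 s -0.107 0.01 lat [ 0.0015 -0.0036] z@±150 [0.0539 0.047 ]
tcp s,t -0.12070938307585691 0.0012616718097417697 0.05462561838665068 [ 0.3 -0.2  0.4] 12.3167
```

Request:
send_rows(
  plan=[
    {"jaw":1,"slide":[0,0,2.5],"spin":0},
    {"jaw":1,"slide":[0,0,2],"spin":0},
    {"jaw":1,"slide":[0,0,1],"spin":0},
    {"jaw":1,"slide":[0,0,0.7],"spin":0},
    {"jaw":1,"slide":[0,0,0.7],"spin":0},
    {"jaw":1,"slide":[0,0,0.5],"spin":0},
    {"jaw":1,"slide":[0,0,0],"spin":0},
    {"jaw":1,"slide":[0,0,0],"spin":0},
    {"jaw":1,"slide":[0,0,0],"spin":0},
    {"jaw":1,"slide":[0,0,0],"spin":0},
  ],
)

```text
clock: 13.15
ee_pos: [0.5888, -0.0475, 0.0474]
ee_rot: [[0.121, 0.993, 0.0], [0.993, -0.121, 0.0], [0.0, 0.0, -1.0]]
force: [-0.4, -0.0, 0.0]
width: 0.0006
grasp_force: 0.1
```

Request:
send_rows(
  plan=[
    {"jaw":1,"slide":[0,0,0.4],"spin":0},
    {"jaw":1,"slide":[0,0,0.4],"spin":0},
    {"jaw":1,"slide":[0,0,0.3],"spin":0},
    {"jaw":1,"slide":[0,0,0],"spin":0},
    {"jaw":1,"slide":[0,0,0],"spin":0},
    {"jaw":1,"slide":[0,0,0],"spin":0},
    {"jaw":1,"slide":[0,0,0],"spin":0},
    {"jaw":1,"slide":[0,0,0],"spin":0},
    {"jaw":1,"slide":[0,0,0],"spin":0},
    {"jaw":1,"slide":[0,0,0],"spin":0},
  ],
)

```text
clock: 13.98
ee_pos: [0.5888, -0.0475, 0.0471]
ee_rot: [[0.121, 0.993, 0.0], [0.993, -0.121, 0.001], [0.001, 0.0, -1.0]]
force: [-1.7, -0.5, 7.3]
width: 0.0007
grasp_force: 3.6
```

```bash
python3 -c "
from h import *
rep()"
```

```text
wrist 11857 s -0.098 0.006 lat [ 0.0015 -0.0045] z@±150 [0.054  0.0469]
tcp s,t -0.12221059497762836 0.0011603798531552364 0.047158117581839784 [-2.9  0.4  7. ] 14.0833
```

Request:
send_rows(
  plan=[
    {"jaw":1,"slide":[0,0,-2],"spin":0},
    {"jaw":1,"slide":[0,0,-8],"spin":0},
    {"jaw":1,"slide":[0,0,-10],"spin":0},
    {"jaw":1,"slide":[25,0,0],"spin":0},
    {"jaw":1,"slide":[35,0,0],"spin":0},
    {"jaw":1,"slide":[35,0,0],"spin":0},
    {"jaw":1,"slide":[35,0,0],"spin":0},
    {"jaw":1,"slide":[16,-1,0],"spin":0},
    {"jaw":1,"slide":[6,0,6],"spin":0},
    {"jaw":1,"slide":[0,0,4],"spin":0},
  ],
)

```text
clock: 14.92
ee_pos: [0.6063, 0.1057, 0.0562]
ee_rot: [[0.118, 0.993, 0.001], [0.993, -0.118, 0.001], [0.001, 0.001, -1.0]]
force: [0.1, -0.9, -0.0]
width: 0.0005
grasp_force: 0.0
```

Request:
send_rows(
  plan=[
    {"jaw":1,"slide":[0,0,3],"spin":0},
    {"jaw":1,"slide":[0,0,1],"spin":0},
    {"jaw":1,"slide":[0,0,1],"spin":0},
    {"jaw":1,"slide":[0,0,0.5],"spin":0},
    {"jaw":1,"slide":[0,0,0.5],"spin":0},
    {"jaw":1,"slide":[0,0,0.5],"spin":0},
    {"jaw":1,"slide":[0,0,0.5],"spin":0},
    {"jaw":1,"slide":[0,0,0],"spin":0},
    {"jaw":1,"slide":[0,0,0],"spin":0},
    {"jaw":1,"slide":[0,0,0],"spin":0},
  ],
)

```text
clock: 15.75
ee_pos: [0.6064, 0.1016, 0.0505]
ee_rot: [[0.123, 0.992, 0.0], [0.992, -0.123, -0.001], [-0.001, 0.0, -1.0]]
force: [-2.3, -3.9, 8.1]
width: 0.0007
grasp_force: 4.2
```

Request:
send_rows(
  plan=[
    {"jaw":1,"slide":[0,0,0.4],"spin":0},
    {"jaw":1,"slide":[0,0,0.4],"spin":0},
    {"jaw":1,"slide":[0,0,0.4],"spin":0},
    {"jaw":1,"slide":[0,0,0.4],"spin":0},
    {"jaw":1,"slide":[0,0,0.4],"spin":0},
    {"jaw":1,"slide":[0,0,0.4],"spin":0},
    {"jaw":1,"slide":[0,0,0],"spin":0},
    {"jaw":1,"slide":[0,0,0],"spin":0},
    {"jaw":1,"slide":[0,0,0],"spin":0},
    {"jaw":1,"slide":[0,0,0],"spin":0},
  ],
)

```text
clock: 16.58
ee_pos: [0.6064, 0.1016, 0.0487]
ee_rot: [[0.123, 0.992, 0.0], [0.992, -0.123, -0.001], [-0.001, 0.0, -1.0]]
force: [-3.2, -3.8, 11.3]
width: 0.0005
grasp_force: 5.9
```

Sliding as expected, so I'll continue in small steps.

Request:
send_rows(
  plan=[
    {"jaw":1,"slide":[0,0,0.4],"spin":0},
    {"jaw":1,"slide":[0,0,0.4],"spin":0},
    {"jaw":1,"slide":[0,0,0.4],"spin":0},
    {"jaw":1,"slide":[0,0,0.4],"spin":0},
    {"jaw":1,"slide":[0,0,0],"spin":0},
    {"jaw":1,"slide":[0,0,0],"spin":0},
    {"jaw":1,"slide":[0,0,0],"spin":0},
    {"jaw":1,"slide":[0,0,0],"spin":0},
    {"jaw":1,"slide":[0,0,0],"spin":0},
    {"jaw":1,"slide":[0,0,0],"spin":0},
  ],
)

```text
clock: 17.42
ee_pos: [0.6064, 0.1016, 0.0471]
ee_rot: [[0.123, 0.992, 0.0], [0.992, -0.123, -0.001], [-0.001, 0.0, -1.0]]
force: [-3.6, -3.5, 12.5]
width: 0.0005
grasp_force: 5.9
```

Request:
send_rows(
  plan=[
    {"jaw":1,"slide":[0,0,0.3],"spin":0},
    {"jaw":1,"slide":[0,0,0.3],"spin":0},
    {"jaw":1,"slide":[0,0,0.2],"spin":0},
    {"jaw":1,"slide":[0,0,0],"spin":0},
    {"jaw":1,"slide":[0,0,0],"spin":0},
    {"jaw":1,"slide":[0,0,0],"spin":0},
    {"jaw":1,"slide":[0,0,0],"spin":0},
    {"jaw":1,"slide":[0,0,0],"spin":0},
    {"jaw":1,"slide":[0,0,0],"spin":0},
    {"jaw":1,"slide":[0,0,0],"spin":0},
  ],
)

```text
clock: 18.25
ee_pos: [0.6064, 0.1016, 0.0464]
ee_rot: [[0.123, 0.992, 0.0], [0.992, -0.123, -0.001], [-0.001, 0.0, -1.0]]
force: [-4.1, -3.9, 13.2]
width: 0.0003
grasp_force: 6.5
```

```bash
python3 -c "
from h import *
rep()"
```

```text
side 237 s -0.154 0.146 lat [0.001  0.0033] z@±150 [0.0476 0.0466]
wrist 10303 s 0.04 0.15 lat [0.0007 0.0041] z@±150 [0.0468 0.0473]
tcp s,t 0.027830750141595507 0.00039314481737604375 0.04645358305349431 [-4.6 -3.  13. ] 18.35
```

Request:
send_rows(
  plan=[
    {"jaw":1,"slide":[0,0,0.2],"spin":0},
    {"jaw":1,"slide":[0,0,0.2],"spin":0},
    {"jaw":1,"slide":[0,0,0.2],"spin":0},
    {"jaw":1,"slide":[0,0,0.1],"spin":0},
    {"jaw":1,"slide":[0,0,0],"spin":0},
    {"jaw":1,"slide":[0,0,0],"spin":0},
    {"jaw":1,"slide":[0,0,0],"spin":0},
    {"jaw":1,"slide":[0,0,0],"spin":0},
    {"jaw":1,"slide":[0,0,0],"spin":0},
    {"jaw":1,"slide":[0,0,0],"spin":0},
  ],
)

```text
clock: 19.18
ee_pos: [0.6064, 0.1016, 0.0464]
ee_rot: [[0.123, 0.992, 0.0], [0.992, -0.123, -0.001], [-0.001, 0.0, -1.0]]
force: [-5.3, -3.1, 16.9]
width: 0.0006
grasp_force: 8.7
```

The height no longer changes while the force rises, so the bar has landed on the board. Now I'll prove it: hole end first.

Request:
send_rows(
  plan=[
    {"jaw":1,"slide":[0,0,-2],"spin":0},
    {"jaw":1,"slide":[0,0,-10],"spin":0},
    {"jaw":1,"slide":[0,0,-10],"spin":0},
    {"jaw":1,"slide":[25,0,0],"spin":0},
    {"jaw":1,"slide":[35,0,0],"spin":0},
    {"jaw":1,"slide":[25,0,0],"spin":0},
    {"jaw":1,"slide":[8,0,0],"spin":0},
    {"jaw":1,"slide":[0,0,8],"spin":0},
    {"jaw":1,"slide":[0,0,6],"spin":0},
    {"jaw":1,"slide":[0,0,2],"spin":0},
  ],
)

```text
clock: 20.02
ee_pos: [0.6165, 0.1933, 0.0484]
ee_rot: [[0.123, 0.992, -0.002], [0.992, -0.123, -0.002], [-0.002, -0.002, -1.0]]
force: [-0.3, -0.5, -0.2]
width: 0.0005
grasp_force: 0.0
```

Request:
send_rows(
  plan=[
    {"jaw":1,"slide":[0,0,1.5],"spin":0},
    {"jaw":1,"slide":[0,0,1],"spin":0},
    {"jaw":1,"slide":[0,0,1],"spin":0},
    {"jaw":1,"slide":[0,0,0.5],"spin":0},
    {"jaw":1,"slide":[0,0,0.5],"spin":0},
    {"jaw":1,"slide":[0,0,0.5],"spin":0},
    {"jaw":1,"slide":[0,0,0],"spin":0},
    {"jaw":1,"slide":[0,0,0],"spin":0},
    {"jaw":1,"slide":[0,0,0],"spin":0},
    {"jaw":1,"slide":[0,0,0],"spin":0},
  ],
)

```text
clock: 20.85
ee_pos: [0.6175, 0.1942, 0.0464]
ee_rot: [[0.123, 0.992, -0.0], [0.992, -0.123, -0.001], [-0.001, -0.0, -1.0]]
force: [-2.7, -2.9, 9.3]
width: 0.0004
grasp_force: 4.8
```

```bash
python3 -c "
from h import *
rep()"
```

```text
side 376 s -0.154 0.067 lat [0.0007 0.0047] z@±150 [0.0466 0.0473]
wrist 1394 s 0.062 0.149 lat [ 0.0021 -0.0053] z@±150 [0.0469 0.0472]
tcp s,t 0.12115352444804006 0.000148883659582737 0.04644778595659813 [-2.8 -2.6  9.2] 20.95
```

Flat under 9 N at the hole end. Next is the plain end.

Request:
send_rows(
  plan=[
    {"jaw":1,"slide":[0,0,-2],"spin":0},
    {"jaw":1,"slide":[0,0,-10],"spin":0},
    {"jaw":1,"slide":[0,0,-10],"spin":0},
    {"jaw":1,"slide":[-25,0,0],"spin":0},
    {"jaw":1,"slide":[-35,0,0],"spin":0},
    {"jaw":1,"slide":[-35,0,0],"spin":0},
    {"jaw":1,"slide":[-35,0,0],"spin":0},
    {"jaw":1,"slide":[-35,0,0],"spin":0},
    {"jaw":1,"slide":[-35,0,0],"spin":0},
    {"jaw":1,"slide":[-35,0,0],"spin":0},
  ],
)

```text
clock: 21.78
ee_pos: [0.5892, -0.0389, 0.0679]
ee_rot: [[0.121, 0.993, 0.002], [0.993, -0.121, 0.0], [0.0, 0.002, -1.0]]
force: [0.1, -0.1, 0.0]
width: 0.0008
grasp_force: 0.0
```

Request:
send_rows(
  plan=[
    {"jaw":1,"slide":[-8,0,4],"spin":0},
    {"jaw":1,"slide":[0,0,8],"spin":0},
    {"jaw":1,"slide":[0,0,5],"spin":0},
    {"jaw":1,"slide":[0,0,1],"spin":0},
    {"jaw":1,"slide":[0,0,1],"spin":0},
    {"jaw":1,"slide":[0,0,0.7],"spin":0},
    {"jaw":1,"slide":[0,0,0.5],"spin":0},
    {"jaw":1,"slide":[0,0,0.5],"spin":0},
    {"jaw":1,"slide":[0,0,0],"spin":0},
    {"jaw":1,"slide":[0,0,0],"spin":0},
  ],
)

```text
clock: 22.62
ee_pos: [0.5884, -0.044, 0.0465]
ee_rot: [[0.12, 0.993, 0.001], [0.993, -0.12, 0.001], [0.001, 0.001, -1.0]]
force: [-1.9, 3.1, 4.4]
width: 0.0003
grasp_force: 2.0
```

Request:
send_rows(
  plan=[
    {"jaw":1,"slide":[0,0,0.2],"spin":0},
    {"jaw":1,"slide":[0,0,0],"spin":0},
    {"jaw":1,"slide":[0,0,0],"spin":0},
    {"jaw":1,"slide":[0,0,0],"spin":0},
    {"jaw":1,"slide":[0,0,0],"spin":0},
    {"jaw":1,"slide":[0,0,0],"spin":0},
    {"jaw":1,"slide":[0,0,0],"spin":0},
    {"jaw":1,"slide":[0,0,0],"spin":0},
    {"jaw":1,"slide":[0,0,0],"spin":0},
    {"jaw":1,"slide":[0,0,0],"spin":0},
  ],
)

```text
clock: 23.45
ee_pos: [0.5884, -0.044, 0.0465]
ee_rot: [[0.12, 0.993, 0.001], [0.993, -0.12, 0.002], [0.002, 0.0, -1.0]]
force: [-0.1, 4.0, 6.2]
width: 0.0006
grasp_force: 3.0
```

```bash
python3 -c "
from h import *
rep()"
```

```text
wrist 11732 s -0.095 0.01 lat [0.0012 0.0109] z@±150 [0.0468 0.047 ]
tcp s,t -0.11882922447778121 0.0003330699312996028 0.04648414921014174 [-2.1  3.5  5.4] 23.55
```

Request:
send_rows(
  plan=[
    {"jaw":1,"slide":[0,0,-2],"spin":0},
    {"jaw":1,"slide":[0,0,-10],"spin":0},
    {"jaw":1,"slide":[0,0,-20],"spin":0},
    {"jaw":1,"slide":[0,0,-30],"spin":0},
    {"jaw":1,"slide":[0,0,-30],"spin":0},
    {"jaw":1,"slide":[0,0,-20],"spin":0},
    {"jaw":1,"slide":[0,0,0],"spin":0},
    {"jaw":1,"slide":[0,0,0],"spin":0},
    {"jaw":1,"slide":[0,0,0],"spin":0},
    {"jaw":1,"slide":[0,0,0],"spin":0},
  ],
)

```text
clock: 24.38
ee_pos: [0.587, -0.0454, 0.1566]
ee_rot: [[0.121, 0.993, -0.003], [0.993, -0.121, -0.0], [-0.001, -0.003, -1.0]]
force: [-1.0, -0.3, -0.7]
width: 0.0003
grasp_force: 0.0
```

```bash
python3 -c "
from h import *
rep()"
```

```text
side 277 s -0.151 0.146 lat [-0.0021 -0.0389] z@±150 [0.0468 0.0472]
wrist 7464 s -0.149 0.04 lat [0.0012 0.0017] z@±150 [0.0468 0.047 ]
tcp s,t -0.12035623988692615 -0.0007217886819238725 0.15655584322269264 [-0.8  1.4 -0.3] 24.4833
```

```bash
python3 -c "
from bench import env
print(env.finish_job())"
```

```text
the job is handed in; nothing more can be done
None
```

I pushed the proud second dog down, pressed both ends before and after in the order asked, and left the straightedge flat along the row and released; the job was handed in at about 24.5 s, and the hand-in call gave no verdict.

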